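Lay out the strike parts for refitting

TASK

Lay the clock parts out for refitting. Set the oil can, the pulley wheel and the clock weight upright (the pulley flat), each centred on its own cork mat, so that, as seen from the robot, the pulley is on the mat between the other two, with the oil can on the mat to its left and the weight on the mat to its right. Fit the spacer block over both studs of the black seat board, fully down so it lies flat, stand the bell dome mouth down in the middle on top of it, and leave the screwdriver where it lies.

Things in the scene. Friction and masses are not known exactly. Their poses are not given: they have to be found in the camera images.
- can_center (a point): copper oil can: upright round body 48 mm across and 36 mm high, then a cone ending in a short upright spout, 60 mm high overall. The point is on its axis, 25 mm above its underside. z is up. Loose, about 0.14 kg; grip it round the body
- pulley_center (a point): brass pulley wheel lying flat: 56 mm across, 26 mm thick, with a cord groove round its edge (flanges 9 mm thick at top and bottom) and a dark bore on top. The point is its middle, 13 mm above its underside. z is up. Loose, about 0.18 kg; grip it across the rim
- weight_center (a point): dark steel clock weight: upright cylinder 38 mm across, 52 mm high, with a small wire eye on top up to 64 mm. The point is on its axis, 26 mm above its underside. z is up. Loose, about 0.42 kg
- spacer_center (a point): pale wooden spacer block, 46 mm along its x, 76 mm along its y, 40 mm high (z up), with two round sockets of 15 mm bore right through from top to bottom, on its long middle line, 42 mm apart (at y = +21 and -21 mm). The point is its middle, 20 mm above its underside. Loose, about 0.12 kg; grip it across the 46 mm. It may go on the seat board either way round
- bell_stem (a point): brass bell dome standing mouth down: dome 58 mm across and 32 mm high, topped by an upright round stem 18 mm across that reaches 60 mm above the rim. The point is on its axis, in the stem, 46 mm above the rim (14 mm below the stem's top). z is up. Loose, about 0.22 kg; grip it by the stem
- seat: black lacquered seat board block, fixed: 80 mm along its x, 100 mm along its y, 30 mm high, with two upright brass studs on its top, 12 mm thick, 12 mm high, tapering to 6 mm over the top 5 mm, 42 mm apart (at y = +21 and -21 mm). Origin at the centre of its underside (bench height), z up. The spacer block drops over both studs with 3 mm play in diameter, without force, and then rests flat on the board's top
- mat_a: one of three identical fixed round cork mats, 80 mm across, 4 mm thick; origin at the centre of its underside (bench height). The three mats and the seat board stand in one row across the bench beyond the loose things, 155 mm or more apart centre to centre, in any order; the mats' letters say nothing of their order
- mat_b: one of three identical fixed round cork mats, 80 mm across, 4 mm thick; origin at the centre of its underside (bench height). The three mats and the seat board stand in one row across the bench beyond the loose things, 155 mm or more apart centre to centre, in any order; the mats' letters say nothing of their order
- mat_c: one of three identical fixed round cork mats, 80 mm across, 4 mm thick; origin at the centre of its underside (bench height). The three mats and the seat board stand in one row across the bench beyond the loose things, 155 mm or more apart centre to centre, in any order; the mats' letters say nothing of their order
- screwdriver_grip (a point): bone-handled screwdriver, about 190 mm long, lying on the bench at the robot's right; the point is in its handle. It belongs to the bench and stays where it is
Things that resemble listed ones, but are neither listed nor needed, are in the scene too. Leave any purple or red look-alike of the part that bears bell_stem alone.

How it is judged:
By the outcome, as a careful person would: the job done as asked, in the order asked, and still so for the second after the job is handed in, with the robot touching nothing.
It also fails if it takes over 131 s, if anything falls off the work surface, if the arm or the gripper's body presses on something with over 40 N, if the wrist force passes 120 N, or if a joint passes its speed limit or range.

ROBOT

A 6-joint arm with a two-finger parallel gripper is mounted at the origin on the work surface. World frame = base frame: x ahead of the robot, y to its left, z up, the work surface at z = 0. Lengths are in mm, angles in degrees, forces in N, time in s.
With the tool pointing down it reaches from about 350 to 850 mm from the base axis. Payload 8.1 kg.
Tool frame: the origin (TCP) lies midway between the tips of the shut fingers; the grasp point (between the pads) lies 19 mm behind it; z points along the fingers, y is the line along which they close (so a half turn about z gives the same grasp; the last joint's range is limited). The gripper opens to 85 mm and grips with 20 to 120 N. Pads are 22 mm wide; open, the fingers measure 114 mm over their backs; the gripper's body (76 mm by 85 mm) begins 54 mm behind the grasp point. The pads swing forward as they close: fully open they stand 13 mm farther back than shut.
Start: joints at [-78.461, 7.471, 85.268, -0, 87.261, -4.893], TCP at [169.751, -575.491, 231.292] pointing down, gripper open.
Joint ranges: [-169.43, 169.43], [-51.17, 129.36], [1.28, 143.12], [-76.62, 256.62], [0, 156.53], [-152.29, 152.29]. Speed limits (degrees/s): [136.94, 136.94, 159.86, 180, 180, 180].

INTERFACE

Orientations are given as [roll, pitch, yaw] about the fixed x, y, z axes, in that order (R = Rz(yaw) Ry(pitch) Rx(roll)).
In Python, from bench import r gives the robot as it stands. The module is installed in compiled form; this text tells all that it offers.
- The arm moves only by the tool jog_arm, never from a script. Its argument "rows" is a list of rows, each a list of 2 entries, a list of its own where there are three numbers: the shift along the tool's x, y, z in mm, then the turn, a rotation vector about the tool's x, y, z in rad. A call has 1 to 10 rows; each row is the pose to reach, as a shift and turn from the pose commanded when the call began, along the tool's axes at that moment; what a row does not reach only later rows make up. A row lasts 1/10 s, in which the tool goes at most 50 mm and 8.59 degrees, less where a joint would pass 70% of its speed; a pose out of reach is approached as far as the arm can. A call with a gripper value outside its range is refused whole. "grip" is the finger opening in mm, from 0 to 85.4, set as the call begins (left out, the last holds). The fingers move at their own pace and stop on an object; "force" is the grip in N (left out, the last holds). Time passes only in rows, so rows that repeat a pose let the fingers close. It gives the time, the measured TCP pose, the force, the opening and the grip force at its end, in the units of the state.
- r.sense(): the state, without advancing time (a new reading comes with each control period).
- r.snapshot(name): name is "side" or "top"; returns (picture, depth): 400x640x3 uint8, blue, green, red; 400x640 float32, mm along the optical axis (not along the pixel's ray), 0 where there is no reading.
- r.camera_params(name): a dict with "fx", "fy", "cx", "cy" (pixels), "pose" (4x4, takes a point from camera to world coordinates). Camera axes: x right, y down, z forward; pixel columns grow to the right and rows downward; lengths in mm; the calibration is good to about 2 mm. A picture is of the moment at which its call begins. camera_params takes no time and is no camera call.
- r.hand_in(): hands the job in; it is judged then, once.
The state is a dict: "time": time; "joint_pos": joint angles; "qd": joint speeds; "joint_efforts": joint torques, N m; "tool_pos": TCP position; "tcp_rot": TCP orientation; "ft_force": force on the tool from outside, world axes, zero at the start; "wrist_torque": the same for the moment, N m; "finger_gap": finger opening in mm; "grip_force": force on a finger pad.
Only numpy, scipy, OpenCV 4.12 (cv2) and the standard library are available. Lean on these libraries where they do the work, as an engineer would, in place of code of your own. Each camera call takes 0.05 s, during which the arm holds its last target. There are 200 camera calls.

## Working session

There is one attempt and no reset: what is moved stays moved. The work goes in short steps, Python scripts to look and compute and a tool call to move; the robot and the scene stay as the last step left them, time stands still between calls to the robot, and variables do not carry over. Pictures are saved under pics/ and viewed, at most 14 in all, crops included, and the job is handed in when it is done.

Besides the shell and the picture viewer there is one more tool, called after "Call:" as name([rows], argument=value, ...), one row to a line, values as JSON. jog_arm: Moves the arm, as the interface text tells. Its arguments: {"type":"object","properties":{"rows":{"type":"array"},"grip":{"type":"number"},"force":{"type":"number"}},"required":["rows"]}

```bash
mkdir -p pics; python3 - <<'E'
from bench import r
import cv2,numpy as np
for n in("top","side"):
    p,d=r.snapshot(n); cv2.imwrite(f"pics/{n}0.png",p); np.savez(f"{n}0.npz",p=p,d=d)
    c=r.camera_params(n); print(n,c["fx"],c["fy"],c["cx"],c["cy"]);print(np.round(c["pose"],3))
print(r.sense())
E
```

```text
top 390.31282311074557 390.31282311074557 324.7476603991203 196.41440410163855
[[-5.000000e-03 -9.940000e-01  1.050000e-01  3.546890e+02]
 [-1.000000e+00  4.000000e-03 -5.000000e-03 -1.051600e+01]
 [ 5.000000e-03 -1.050000e-01 -9.940000e-01  1.240389e+03]
 [ 0.000000e+00  0.000000e+00  0.000000e+00  1.000000e+00]]
side 417.9627615316502 417.9627615316502 317.4478840231521 199.59238214664722
[[ 9.86000e-01 -1.15000e-01  1.18000e-01  3.62536e+02]
 [-1.65000e-01 -7.00000e-01  6.94000e-01 -7.32210e+02]
 [ 3.00000e-03 -7.04000e-01 -7.10000e-01  8.20764e+02]
 [ 0.00000e+00  0.00000e+00  0.00000e+00  1.00000e+00]]
{'time': 0.1, 'joint_pos': array([-7.84617783e+01,  7.51053372e+00,  8.53237263e+01,  3.99071595e-04,
        8.72611321e+01, -4.89099483e+00]), 'qd': array([ 0.01577751, -0.10922099, -0.12657761, -0.00513983,  0.06091334,
        0.06760972]), 'joint_efforts': array([ 9.25953318e-04, -5.70953178e+01, -5.01940334e+01, -2.21225068e-04,
        8.11328500e-03,  1.50689573e-05]), 'tool_pos': array([ 169.64355897, -575.00181017,  230.34532468]), 'tcp_rot': array([-1.79904989e+02, -8.53029251e-03,  1.64291900e+01]), 'ft_force': array([-1.21158291,  0.56853107, -0.46466285]), 'wrist_torque': array([ 0.0417887 ,  0.01401197, -0.00540015]), 'grip_force': 0.0, 'finger_gap': 85.66619593564553}
```

View pics/top0.png

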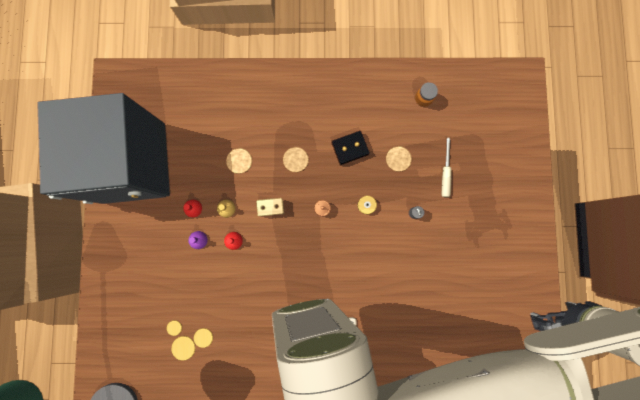

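View pics/side0.png

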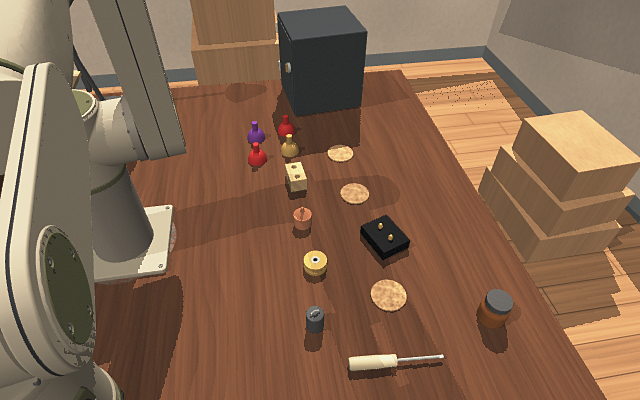

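The top view, where image left is robot left, shows:
- **Mats:** (239,160), (296,159) and (399,158).
- **Seat:** (350,148).
- **Loose parts:** spacer (270,207), can (323,208), pulley (368,205), weight (417,212).
- **Bells:** brass (227,208), red (193,207) and (234,241), purple (198,240). The brass one at (227,208) fits the description, since the others are red or purple.

Next I'll measure everything and confirm the bell in a crop.

```bash
cat > h.py <<'E'
import numpy as np,cv2
from bench import r
def world(n,d):
    c=r.camera_params(n);v,u=np.indices(d.shape)
    P=np.stack([(u-c["cx"])/c["fx"]*d,(v-c["cy"])/c["fy"]*d,d],-1)
    return P@c["pose"][:3,:3].T+c["pose"][:3,3]
def ray(n,u,v,z):
    c=r.camera_params(n);q=c["pose"][:3,:3]@[(u-c["cx"])/c["fx"],(v-c["cy"])/c["fy"],1];o=c["pose"][:3,3]
    return o+q*(z-o[2])/q[2]
E
python3 - <<'E'
from h import *
D=np.load("top0.npz");p,d=D["p"],D["d"];W=world("top",d)
print("bench z",np.median(W[270:300,100:180,2]))
cv2.imwrite("pics/crop.png",np.vstack([cv2.resize(p[135:255,180:450],None,fx=2.9,fy=2.9,interpolation=2)]))
reg=np.zeros(d.shape,bool);reg[130:255,175:435]=1
m=((W[...,2]>12)&reg).astype(np.uint8)
n,l,s,c=cv2.connectedComponentsWithStats(m)
for i in range(1,n):
    if s[i,4]<20:continue
    w=W[l==i];t=w[:,2].max();tt=w[w[:,2]>np.percentile(w[:,2],60)]
    rc=cv2.minAreaRect(np.argwhere(l==i)[:,::-1].astype(np.float32))
    print(np.round(c[i]),"n",s[i,4],"zmax %.0f"%t,"cen",np.round(w.mean(0)),"rng",np.round(np.ptp(w[:,:2],0)),"med color",np.median(p[l==i],0),"rect",np.round(rc[2]),np.round(rc[1]))
hsv=cv2.cvtColor(p,cv2.COLOR_BGR2HSV)
m=((hsv[...,2]>165)).astype(np.uint8);m[:140]=0;m[178:]=0;m[:,:215]=0;m[:,425:]=0
n,l,s,c=cv2.connectedComponentsWithStats(m)
for i in range(1,n):
    if s[i,4]>5: print("bright",c[i],s[i],np.round(ray("top",*(c[i]),4 if s[i,4]>200 else 42),1))
E
```

```text
bench z -0.06560214645162432
[350. 147.] n 823 zmax 1240 cen [638. -96.  35.] rng [339. 145.] med color [31. 28. 28.] rect 70.0 [26. 32.]
[366. 204.] n 255 zmax 35 cen [ 458. -147.   27.] rng [54. 54.] med color [114. 207. 242.] rect 45.0 [17. 17.]
[269. 207.] n 374 zmax 1240 cen [449. 153.  48.] rng [120. 203.] med color [171. 230. 253.] rect 85.0 [16. 26.]
[191. 208.] n 231 zmax 65 cen [449. 397.  30.] rng [51. 52.] med color [ 33.  37. 170.] rect 90.0 [16. 17.]
[225. 208.] n 226 zmax 62 cen [448. 294.  29.] rng [51. 50.] med color [ 71.5 142.  177. ] rect 90.0 [16. 16.]
[322. 208.] n 186 zmax 63 cen [446.  -8.  41.] rng [44. 43.] med color [102. 153. 222.] rect 90.0 [14. 14.]
[416. 212.] n 151 zmax 1240 cen [ 431. -292.   64.] rng [ 95. 307.] med color [118. 123. 127.] rect 90.0 [12. 14.]
[196. 240.] n 232 zmax 67 cen [351. 378.  30.] rng [50. 52.] med color [151.   71.5 139. ] rect 90.0 [16. 17.]
[232. 240.] n 232 zmax 65 cen [348. 269.  30.] rng [53. 50.] med color [ 44.   48.5 207.5] rect 90.0 [17. 16.]
bright [256.89256198 142.02479339] [240 140  35   6 121] [653.9 194.9  42. ]
bright [402.00847458 141.68644068] [377 140  48   6 118] [ 653.4 -260.    42. ]
bright [356.36363636 143.90909091] [355 143   4   3  11] [ 646.8 -116.6   42. ]
bright [235.375 145.   ] [233 144   6   3   8] [644.6 262.   42. ]
bright [295.1851145  159.01717557] [283 147  26  25 524] [607.2  77.5   4. ]
bright [324.14754098 147.55737705] [317 146  16   4  61] [635.5 -15.6  42. ]
bright [344. 148.] [343 147   3   3   9] [633.9 -77.8  42. ]
bright [398.27099237 158.16221374] [386 146  26  25 524] [ 608.8 -254.5    4. ]
bright [247.01156069 161.68554913] [227 148  47  29 865] [599.  232.2   4. ]
bright [258.66666667 162.83333333] [257 162   5   2   6] [587.7 188.4  42. ]
bright [422.57142857 171.42857143] [421 171   4   2   7] [ 558.7 -321.7   42. ]
bright [421.72727273 174.45454545] [419 174   6   2  11] [ 549.2 -318.7   42. ]
```

View pics/crop.png

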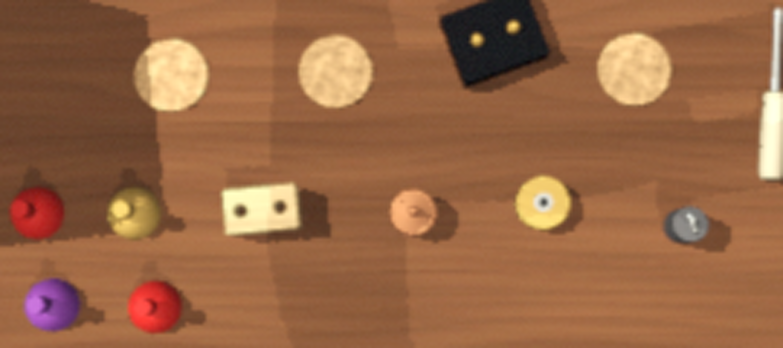

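The crop confirms the bell: the brass one is at crop (135,212), i.e. px (227,208). Its neighbours are purple at (198,240) and red at (193,207) and (234,241). Next step is centres from both views.

```bash
cat > meas.py <<'E'
from h import *
def comp(m,u,v):
    n,l,s,c=cv2.connectedComponentsWithStats(m.astype(np.uint8)); best=min(range(1,n),key=lambda i:np.hypot(*(c[i]-[u,v]))-(1e3 if 0 else 0)+(1e3 if s[i,4]<4 else 0))
    return c[best],s[best]
def local(p,u,v,R):
    m=np.zeros(p.shape[:2],np.uint8);cv2.circle(m,(int(u),int(v)),R,1,-1);return m>0
E
python3 - <<'E'
from meas import *
for n,pts in {"top":dict(mL=(239,160),mM=(296,159),mR=(399,158),s1=(344,148),s2=(357,144),h1=(263,207),h2=(276,206)),
 "side":dict(mL=(340,153),mM=(354,193),mR=(389,295),s1=(380,226),s2=(390,237),h1=(294,167),h2=(297,176))}.items():
    p=np.load(n+"0.npz")["p"];hsv=cv2.cvtColor(p,cv2.COLOR_BGR2HSV).astype(int);f=p.astype(int)
    for k,(u,v) in pts.items():
        if k[0]=="m":
            g=local(p,u,v,24 if n=="side" else 18);bg=f[...,1]/(f[...,2]+1.);m=g&(bg>0.68);z=4   # cork less red than wood
        elif k[0]=="s": m=local(p,u,v,6)&(hsv[...,2]>110)&(hsv[...,1]>60);z=40
        else: m=local(p,u,v,5)&(hsv[...,2]<130);z=40
        c,s=comp(m,u,v);print(n,k,np.round(c,1),s[2:],np.round(ray(n,*c,z),1))
# cylinder centres from depth: bands
for n in("top","side"):
    D=np.load(n+"0.npz");W=world(n,D["d"])
    for k,(x,y,z0,z1) in dict(can=(446,-8,48,70),canb=(446,-8,10,34),pul=(458,-147,22,30),wt=(433,-286,47,57),bellstem=(449,294,45,66),bell=(449,294,5,33),spacer=(449,153,35,46)).items():
        m=(np.hypot(W[...,0]-x,W[...,1]-y)<48)&(W[...,2]>z0)&(W[...,2]<z1);w=W[m]
        if len(w)<3: print(n,k,len(w));continue
        (cx,cy),R=cv2.minEnclosingCircle(w[:,:2].astype(np.float32))
        print(n,k,len(w),"mean",np.round(w.mean(0),1),"circ",round(cx,1),round(cy,1),round(R,1))
E
```

```text
top mL [238.7 160.4] [ 27  26 558] [603.2 258.9   4. ]
top mM [295.2 159.2] [ 27  27 550] [606.7  77.5   4. ]
top mR [398.3 158.4] [ 26  26 549] [ 608.1 -254.6    4. ]
top s1 [343.9 148.3] [ 5  5 16] [633.4 -77.5  40. ]
top s2 [356.5 143.7] [ 4  4 14] [ 647.9 -117.3   40. ]
top h1 [262.8 207.2] [3 3 6] [449.4 174.1  40. ]
top h2 [276.2 205.8] [3 3 6] [453.4 133.1  40. ]
side mL [339.8 152.9] [ 26  18 369] [600.5 256.5   4. ]
side mM [354.2 193.5] [ 29  22 500] [604.   73.8   4. ]
side mR [388.1 295.3] [ 37  34 932] [ 605.1 -257.1    4. ]
side s1 [380.  225.4] [ 5  6 21] [630.8 -82.3  40. ]
side s2 [390.  236.6] [ 5  6 23] [ 645.2 -121.2   40. ]
side h1 [292.8 166.6] [3 2 5] [445.  174.1  40. ]
side h2 [296.9 176.2] [ 5  4 11] [451.2 131.7  40. ]
top can 17 mean [446.7  -7.1  53.7] circ 445.0 -7.6 9.3
top canb 10 mean [439.7  -6.9  30.5] circ 447.2 -7.1 23.8
top pul 226 mean [ 457.7 -147.2   26.4] circ 458.0 -147.3 27.6
top wt 108 mean [ 432.  -298.6   52.1] circ 432.2 -299.2 18.8
top bellstem 33 mean [449.7 296.5  57.7] circ 449.8 297.7 9.0
top bell 217 mean [448.9 292.3  21.5] circ 455.2 295.4 44.9
top spacer 330 mean [450.9 154.6  40.3] circ 450.2 154.0 43.1
side can 22 mean [445.9 -11.8  54.1] circ 445.8 -11.0 6.6
side canb 112 mean [443.5 -26.1  22.2] circ 444.7 -13.5 23.3
side pul 376 mean [ 456.2 -151.1   26.5] circ 456.4 -149.3 28.8
side wt 235 mean [ 430.4 -303.5   52.2] circ 430.8 -302.0 18.8
side bellstem 39 mean [447.6 293.1  56.1] circ 448.6 295.0 9.4
side bell 192 mean [447.  283.1  20.1] circ 442.5 297.1 34.1
side spacer 301 mean [449.3 150.8  40. ] circ 447.2 153.5 44.0
```

Both views agree to 2–4 mm. Averaged centres:

| Item | x | y | Note |
|---|---|---|---|
| Can | 445.5 | -9.5 | |
| Pulley | 457 | -148 | |
| Weight | 431.5 | -301 | |
| Spacer | 449 | 153 | turned about 6° |
| Bell | 449 | 296 | |
| Left mat | 602 | 258 | |
| Middle mat | 605.5 | 76 | |
| Right mat | 606.5 | -256 | |
| Seat | 639.5 | -98.5 | turned about 20° |

I'll move to above the can with yaw 90, so tool x = world y and tool y = world x.

Call:
jog_arm([
  [[425,-465,81],[0,0,-1.284]],
  [[425,-465,81],[0,0,-1.284]],
  [[425,-465,81],[0,0,-1.284]],
  [[425,-465,81],[0,0,-1.284]],
  [[425,-465,81],[0,0,-1.284]],
  [[425,-465,81],[0,0,-1.284]],
  [[425,-465,81],[0,0,-1.284]],
  [[425,-465,81],[0,0,-1.284]],
  [[425,-465,81],[0,0,-1.284]],
  [[425,-465,81],[0,0,-1.284]],
], grip=70, force=40)

```text
time: 1.1
tool_pos: [387.4, -127.8, 167.2]
tcp_rot: [180.0, 0.0, 90.2]
ft_force: [1.2, -0.7, -0.0]
finger_gap: 69.9
grip_force: 0.0
```

Call:
jog_arm([
  [[118,58,47],[0,0,0]],
  [[118,58,47],[0,0,0]],
  [[118,58,47],[0,0,0]],
  [[118,58,67],[0,0,0]],
  [[118,58,67],[0,0,0]],
  [[118,58,67],[0,0,0]],
])

```text
time: 1.7
tool_pos: [444.3, -11.8, 100.2]
tcp_rot: [-179.9, -0.0, 90.0]
ft_force: [0.0, 1.0, 0.1]
finger_gap: 70.2
grip_force: 0.0
```

```bash
python3 - <<'E'
from h import *
s=r.sense();print(s["tool_pos"],s["tcp_rot"])
for n in("top","side"):
    p,d=r.snapshot(n); W=world(n,d)
    m=(np.hypot(W[...,0]-446,W[...,1]+8)<30)&(W[...,2]>8)&(W[...,2]<34);w=W[m]
    if len(w)>5: print(n,len(w),cv2.minEnclosingCircle(w[:,:2].astype(np.float32)))
cv2.imwrite("pics/a.png",cv2.resize(p[120:320,200:420],None,fx=2.7,fy=2.7))
E
```

```text
[444.34700518 -11.83448884 100.21140621] [-1.79893551e+02 -3.12915026e-03  9.00075224e+01]
side 126 ((443.843017578125, -8.4951171875), 25.995994567871094)
```

View pics/a.png

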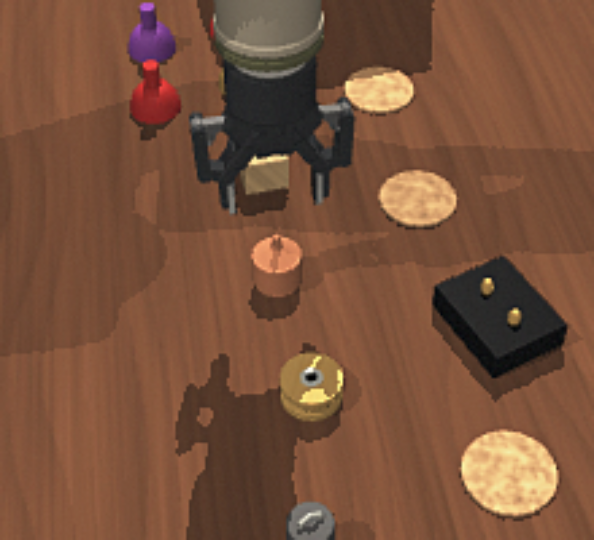

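The gripper hangs centred above the can at crop (277,265). I'll descend and grip.

Call:
jog_arm([
  [[1,1,45],[0,0,0]],
  [[1,1,70],[0,0,0]],
  [[1,1,85],[0,0,0]],
  [[1,1,91],[0,0,0]],
  [[1,1,91],[0,0,0]],
  [[1,1,91],[0,0,0]],
])

```text
time: 2.4
tool_pos: [447.2, -11.3, 10.9]
tcp_rot: [179.9, 0.0, 90.0]
ft_force: [0.1, -0.1, 0.4]
finger_gap: 70.2
grip_force: 0.0
```

Call:
jog_arm([
  [[0,0,0],[0,0,0]],
  [[0,0,0],[0,0,0]],
  [[0,0,0],[0,0,0]],
  [[0,0,0],[0,0,0]],
  [[0,0,0],[0,0,0]],
  [[0,0,0],[0,0,0]],
], grip=35, force=30)

```text
time: 3.0
tool_pos: [447.2, -11.0, 11.0]
tcp_rot: [179.9, 0.0, 90.0]
ft_force: [-1.8, -0.6, 6.8]
finger_gap: 47.2
grip_force: 30.2
```

Call:
jog_arm([
  [[0,0,-40],[0,0,0]],
  [[0,0,-90],[0,0,0]],
  [[35,20,-90],[0,0,0]],
  [[75,43,-90],[0,0,0]],
  [[115,66,-90],[0,0,0]],
  [[155,89,-90],[0,0,0]],
  [[195,112,-90],[0,0,0]],
  [[235,135,-90],[0,0,0]],
  [[260,150,-90],[0,0,0]],
  [[269,155,-90],[0,0,0]],
])

```text
time: 4.0
tool_pos: [602.0, 261.2, 99.8]
tcp_rot: [179.9, -0.1, 90.1]
ft_force: [-0.5, -0.5, -1.4]
finger_gap: 46.8
grip_force: 32.1
```

Call:
jog_arm([
  [[0,0,0],[0,0,0]],
  [[0,0,0],[0,0,0]],
])

```text
time: 4.2
tool_pos: [600.6, 257.4, 99.3]
tcp_rot: [-180.0, 0.0, 90.0]
ft_force: [0.2, -1.0, -1.6]
finger_gap: 47.2
grip_force: 32.1
```

Call:
jog_arm([
  [[0,1,40],[0,0,0]],
  [[0,1,65],[0,0,0]],
  [[0,1,78],[0,0,0]],
  [[0,1,82],[0,0,0]],
  [[0,1,85],[0,0,0]],
  [[0,1,85],[0,0,0]],
  [[0,1,85],[0,0,0]],
])

```text
time: 4.9
tool_pos: [603.2, 258.5, 16.2]
tcp_rot: [179.9, -0.0, 90.0]
ft_force: [0.5, 0.3, -1.8]
finger_gap: 47.0
grip_force: 32.2
```

Call:
jog_arm([
  [[0,0,0],[0,0,0]],
  [[0,0,0],[0,0,0]],
  [[0,0,0],[0,0,0]],
  [[0,0,-30],[0,0,0]],
  [[0,0,-75],[0,0,0]],
  [[0,0,-100],[0,0,0]],
  [[0,0,-100],[0,0,0]],
], grip=70)

```text
time: 5.6
tool_pos: [605.6, 259.5, 121.0]
tcp_rot: [179.5, -0.2, 90.0]
ft_force: [0.6, 0.3, 1.0]
finger_gap: 70.1
grip_force: 0.0
```

Call:
jog_arm([
  [[-406,-146,0],[0,0,0]],
  [[-406,-146,0],[0,0,0]],
  [[-406,-146,0],[0,0,0]],
  [[-406,-146,0],[0,0,0]],
  [[-406,-146,0],[0,0,0]],
  [[-406,-146,0],[0,0,0]],
  [[-406,-146,0],[0,0,0]],
  [[-406,-146,0],[0,0,0]],
  [[-406,-146,0],[0,0,0]],
  [[-406,-146,30],[0,0,0]],
], grip=75)

```text
time: 6.6
tool_pos: [457.8, -152.7, 87.8]
tcp_rot: [179.6, 0.3, 89.8]
ft_force: [1.6, -0.1, 0.6]
finger_gap: 74.8
grip_force: 0.0
```

Call:
jog_arm([
  [[0,0,30],[0,0,0]],
  [[0,0,50],[0,0,0]],
  [[0,0,50],[0,0,0]],
  [[0,0,50],[0,0,0]],
])

```text
time: 7.0
tool_pos: [455.6, -147.5, 34.3]
tcp_rot: [-179.9, -0.0, 90.0]
ft_force: [-0.3, 0.2, -0.2]
finger_gap: 75.2
grip_force: 0.0
```

```bash
python3 - <<'E'
from h import *
print(r.sense()["tool_pos"])
n="side"
p,d=r.snapshot(n); W=world(n,d)
m=(np.hypot(W[...,0]-457,W[...,1]+149)<34)&(W[...,2]>22)&(W[...,2]<28);w=W[m]
print(len(w),cv2.minEnclosingCircle(w[:,:2].astype(np.float32)))
# can on mat
w=W[(np.hypot(W[...,0]-602,W[...,1]-258)<34)&(W[...,2]>15)&(W[...,2]<38)];print("can",len(w),cv2.minEnclosingCircle(w[:,:2].astype(np.float32)))
w=W[(np.hypot(W[...,0]-602,W[...,1]-258)<34)&(W[...,2]>52)];print("spout",len(w),w.mean(0))
E
```

```text
[ 455.60589264 -147.47380419   34.25841534]
324 ((456.639404296875, -149.95538330078125), 28.512290954589844)
can 62 ((608.3450927734375, 243.5991668701172), 17.924070358276367)
spout 16 [602.67973245 257.8282768   58.35760902]
```

Call:
jog_arm([
  [[-1,1,20],[0,0,0]],
  [[-1,1,30],[0,0,0]],
  [[-1,1,35],[0,0,0]],
  [[-1,1,35],[0,0,0]],
  [[-1,1,35],[0,0,0]],
])

```text
time: 7.55
tool_pos: [457.5, -148.9, 0.1]
tcp_rot: [180.0, 0.0, 90.0]
ft_force: [0.3, -0.3, 0.6]
finger_gap: 75.1
grip_force: 0.0
```

Call:
jog_arm([
  [[0,0,0],[0,0,0]],
  [[0,0,0],[0,0,0]],
  [[0,0,0],[0,0,0]],
  [[0,0,0],[0,0,0]],
  [[0,0,0],[0,0,0]],
  [[0,0,0],[0,0,0]],
], grip=45, force=35)

```text
time: 8.15
tool_pos: [457.7, -149.0, 0.6]
tcp_rot: [179.9, 0.0, 90.0]
ft_force: [-1.6, 0.8, 4.7]
finger_gap: 54.8
grip_force: 36.3
```

Call:
jog_arm([
  [[0,0,-40],[0,0,0]],
  [[0,0,-85],[0,0,0]],
  [[35,23,-90],[0,0,0]],
  [[73,48,-90],[0,0,0]],
  [[111,73,-90],[0,0,0]],
  [[149,98,-90],[0,0,0]],
  [[187,123,-90],[0,0,0]],
  [[215,141,-90],[0,0,0]],
  [[225,148,-90],[0,0,0]],
  [[225,148,-90],[0,0,0]],
])

```text
time: 9.15
tool_pos: [605.4, 77.6, 89.4]
tcp_rot: [-180.0, -0.0, 90.1]
ft_force: [-0.3, 0.1, -2.4]
finger_gap: 54.8
grip_force: 38.4
```

Call:
jog_arm([
  [[0,0,40],[0,0,0]],
  [[0,0,65],[0,0,0]],
  [[0,0,78],[0,0,0]],
  [[0,0,83],[0,0,0]],
  [[0,0,85.5],[0,0,0]],
  [[0,0,85.5],[0,0,0]],
  [[0,0,85.5],[0,0,0]],
])

```text
time: 9.85
tool_pos: [606.4, 76.2, 5.6]
tcp_rot: [179.8, -0.0, 90.0]
ft_force: [0.2, -0.4, -1.5]
finger_gap: 54.5
grip_force: 38.4
```

Call:
jog_arm([
  [[0,0,0],[0,0,0]],
  [[0,0,0],[0,0,0]],
  [[0,0,0],[0,0,0]],
  [[0,0,-30],[0,0,0]],
  [[0,0,-75],[0,0,0]],
  [[0,0,-110],[0,0,0]],
  [[0,0,-110],[0,0,0]],
], grip=75)

```text
time: 10.55
tool_pos: [609.6, 76.5, 121.5]
tcp_rot: [179.3, -0.0, 90.0]
ft_force: [0.7, -1.1, 0.5]
finger_gap: 75.1
grip_force: 0.0
```

Call:
jog_arm([
  [[-377,-174,0],[0,0,0]],
  [[-377,-174,0],[0,0,0]],
  [[-377,-174,0],[0,0,0]],
  [[-377,-174,0],[0,0,0]],
  [[-377,-174,0],[0,0,0]],
  [[-377,-174,0],[0,0,0]],
  [[-377,-174,0],[0,0,0]],
  [[-377,-174,0],[0,0,0]],
  [[-377,-174,0],[0,0,0]],
  [[-377,-174,0],[0,0,0]],
], grip=65)

```text
time: 11.55
tool_pos: [430.0, -302.6, 113.7]
tcp_rot: [-180.0, 0.0, 89.8]
ft_force: [0.7, 0.6, 0.1]
finger_gap: 65.1
grip_force: 0.0
```

Call:
jog_arm([
  [[0,0,30],[0,0,0]],
  [[0,0,30],[0,0,0]],
  [[0,0,30],[0,0,0]],
])

```text
time: 11.85
tool_pos: [431.0, -298.9, 83.3]
tcp_rot: [-179.9, -0.1, 90.1]
ft_force: [1.5, -0.3, 0.7]
finger_gap: 65.1
grip_force: 0.0
```

```bash
python3 - <<'E'
from h import *
print(r.sense()["tool_pos"])
for n in("side","top"):
    p,d=r.snapshot(n); W=world(n,d)
    for k,x,y,R,a,b in(("wt",431,-301,30,47,56),("pul",605,76,36,27,33),("spout",602,258,30,52,75)):
        w=W[(np.hypot(W[...,0]-x,W[...,1]-y)<R)&(W[...,2]>a)&(W[...,2]<b)]
        if len(w)>4:print(n,k,len(w),cv2.minEnclosingCircle(w[:,:2].astype(np.float32)),w.mean(0))
E
```

```text
[ 430.96556979 -298.86717712   83.30304714]
side wt 232 ((431.3278503417969, -301.97760009765625), 19.17551040649414) [ 430.52637842 -303.45281945   52.32603669]
side pul 220 ((607.2354125976562, 74.7884750366211), 29.21384048461914) [605.43503536  73.66121075  30.21690806]
top wt 5 ((442.48956298828125, -286.23492431640625), 5.911252498626709) [ 442.10543444 -285.37061239   52.98736933]
top pul 187 ((608.2387084960938, 77.13742065429688), 27.668075561523438) [607.05817584  77.89202536  30.30424323]
top spout 14 ((602.4891357421875, 259.7640075683594), 8.169134140014648) [602.98960978 260.16196875  58.57425009]
```

Call:
jog_arm([
  [[-1,0,35],[0,0,0]],
  [[-1,0,60],[0,0,0]],
  [[-1,0,74],[0,0,0]],
  [[-1,0,74],[0,0,0]],
  [[-1,0,74],[0,0,0]],
])

```text
time: 12.45
tool_pos: [431.8, -302.0, 11.1]
tcp_rot: [180.0, 0.0, 90.0]
ft_force: [-0.3, -0.8, 0.3]
finger_gap: 65.3
grip_force: 0.0
```

Call:
jog_arm([
  [[0,0,0],[0,0,0]],
  [[0,0,0],[0,0,0]],
  [[0,0,0],[0,0,0]],
  [[0,0,0],[0,0,0]],
  [[0,0,0],[0,0,0]],
  [[0,0,0],[0,0,0]],
  [[0,0,0],[0,0,0]],
], grip=25, force=50)

```text
time: 13.15
tool_pos: [432.1, -302.7, 11.9]
tcp_rot: [179.9, 0.1, 90.0]
ft_force: [-2.1, 1.5, 6.4]
finger_gap: 36.8
grip_force: 49.8
```

Call:
jog_arm([
  [[0,0,-40],[0,0,0]],
  [[0,0,-85],[0,0,0]],
  [[8,30,-85],[0,0,0]],
  [[18,68,-85],[0,0,0]],
  [[28,106,-85],[0,0,0]],
  [[38,144,-85],[0,0,0]],
  [[44,166,-85],[0,0,0]],
  [[46,175,-85],[0,0,0]],
  [[46,175,-85],[0,0,0]],
  [[46,175,-85],[0,0,0]],
])

```text
time: 14.15
tool_pos: [605.0, -256.0, 94.7]
tcp_rot: [-179.9, -0.0, 90.0]
ft_force: [-0.2, -0.7, -4.5]
finger_gap: 37.0
grip_force: 51.9
```

Call:
jog_arm([
  [[0,0,40],[0,0,0]],
  [[0,0,65],[0,0,0]],
  [[0,0,75],[0,0,0]],
  [[0,0,80],[0,0,0]],
  [[0,0,80.5],[0,0,0]],
  [[0,0,80.5],[0,0,0]],
  [[0,0,80.5],[0,0,0]],
])

```text
time: 14.85
tool_pos: [606.2, -256.6, 15.9]
tcp_rot: [179.9, 0.1, 90.0]
ft_force: [-4.3, -0.3, 3.7]
finger_gap: 37.1
grip_force: 52.1
```

Call:
jog_arm([
  [[0,0,0],[0,0,0]],
  [[0,0,0],[0,0,0]],
  [[0,0,0],[0,0,0]],
  [[0,0,-30],[0,0,0]],
  [[0,0,-75],[0,0,0]],
  [[0,0,-110],[0,0,0]],
  [[0,0,-110],[0,0,0]],
], grip=75)

```text
time: 15.55
tool_pos: [610.2, -257.7, 132.5]
tcp_rot: [179.4, 0.3, 90.0]
ft_force: [0.6, -0.0, 1.2]
finger_gap: 75.1
grip_force: 0.0
```

Call:
jog_arm([
  [[410,-157,0],[0,0,-0.105]],
  [[410,-157,0],[0,0,-0.105]],
  [[410,-157,0],[0,0,-0.105]],
  [[410,-157,0],[0,0,-0.105]],
  [[410,-157,0],[0,0,-0.105]],
  [[410,-157,0],[0,0,-0.105]],
  [[410,-157,0],[0,0,-0.105]],
  [[410,-157,0],[0,0,-0.105]],
  [[410,-157,0],[0,0,-0.105]],
  [[410,-157,30],[0,0,-0.105]],
], grip=75)

```text
time: 16.55
tool_pos: [450.6, 159.2, 98.0]
tcp_rot: [179.6, -0.1, 96.3]
ft_force: [2.1, -1.0, 0.2]
finger_gap: 74.6
grip_force: 0.0
```

Call:
jog_arm([
  [[0,0,35],[0,0,0]],
  [[0,0,35],[0,0,0]],
  [[0,0,35],[0,0,0]],
])

```text
time: 16.85
tool_pos: [448.3, 154.1, 59.2]
tcp_rot: [-179.9, 0.0, 96.0]
ft_force: [0.2, 0.3, 1.1]
finger_gap: 74.9
grip_force: 0.0
```

```bash
python3 - <<'E'
from h import *
print(r.sense()["tool_pos"],r.sense()["tcp_rot"])
n="side"
p,d=r.snapshot(n); W=world(n,d)
for k,x,y,R,a,b in(("sp",449,153,50,36,44),("wt",606,-256,28,50,60)):
    w=W[(np.hypot(W[...,0]-x,W[...,1]-y)<R)&(W[...,2]>a)&(W[...,2]<b)].astype(np.float32)
    print(k,len(w),cv2.minEnclosingCircle(w[:,:2]),cv2.minAreaRect(w[:,:2]),w.mean(0))
D=np.load("top0.npz");W=world("top",D["d"]);w=W[(np.hypot(W[...,0]-449,W[...,1]-153)<50)&(abs(W[...,2]-40)<4)].astype(np.float32);print("top0",cv2.minAreaRect(w[:,:2]))
E
```

```text
[448.29000433 154.06027015  59.20143914] [-1.79866344e+02  1.58734573e-02  9.60161961e+01]Traceback (most recent call last):
  File "<stdin>", line 7, in <module>
cv2.error: OpenCV(4.12.0) /io/opencv/modules/imgproc/src/shapedescr.cpp:201: error: (-215:Assertion failed) count >= 0 && (depth == CV_32F || depth == CV_32S) in function 'minEnclosingCircle'
```

Call:
jog_arm([
  [[0,1,30],[0,0,0]],
  [[0,1,46],[0,0,0]],
  [[0,1,53],[0,0,0]],
  [[0,1,53],[0,0,0]],
  [[0,1,53],[0,0,0]],
])

```text
time: 17.4
tool_pos: [451.4, 154.5, 8.1]
tcp_rot: [179.9, -0.0, 96.0]
ft_force: [0.2, 1.0, -0.5]
finger_gap: 75.1
grip_force: 0.0
```

Call:
jog_arm([
  [[0,0,0],[0,0,0]],
  [[0,0,0],[0,0,0]],
  [[0,0,0],[0,0,0]],
  [[0,0,0],[0,0,0]],
  [[0,0,0],[0,0,0]],
  [[0,0,0],[0,0,0]],
], grip=35, force=35)

```text
time: 18.0
tool_pos: [451.1, 154.6, 7.7]
tcp_rot: [179.9, -0.0, 96.0]
ft_force: [-1.4, -1.0, 5.5]
finger_gap: 45.5
grip_force: 37.3
```

Call:
jog_arm([
  [[0,0,-40],[0,0,0]],
  [[0,0,-85],[0,0,0]],
  [[-35,21,-85],[0,0,-0.035]],
  [[-75,45,-85],[0,0,-0.07]],
  [[-115,69,-85],[0,0,-0.105]],
  [[-155,93,-85],[0,0,-0.14]],
  [[-195,117,-85],[0,0,-0.175]],
  [[-235,141,-85],[0,0,-0.21]],
  [[-260,156,-85],[0,0,-0.244]],
  [[-270,161,-85],[0,0,-0.244]],
])

```text
time: 19.0
tool_pos: [639.6, -100.1, 91.3]
tcp_rot: [180.0, 0.0, 109.9]
ft_force: [-0.9, 0.2, -1.2]
finger_gap: 45.7
grip_force: 36.8
```

Call:
jog_arm([
  [[0,0,20],[0,0,0]],
  [[0,0,25],[0,0,0]],
  [[0,0,25],[0,0,0]],
])

```text
time: 19.3
tool_pos: [636.7, -96.2, 64.7]
tcp_rot: [-179.8, -0.1, 110.0]
ft_force: [-0.3, -0.3, -1.1]
finger_gap: 45.1
grip_force: 36.8
```

```bash
python3 - <<'E'
from h import *
print(r.sense()["tool_pos"],r.sense()["tcp_rot"])
P=[]
for n,(v0,v1,u0,u1) in dict(side=(170,280,320,460),top=(105,215,280,420)).items():
    p,d=r.snapshot(n);np.savez(n+"1.npz",p=p,d=d); P.append(cv2.resize(p[v0:v1,u0:u1],(700,550),interpolation=2)[:, :400] if 0 else cv2.resize(p[v0:v1,u0:u1],(400,314),interpolation=cv2.INTER_CUBIC))
cv2.imwrite("pics/b.png",np.hstack(P))
E
```

```text
[636.65731202 -96.23510179  64.67467557] [-1.79807450e+02 -1.35435342e-01  1.10011621e+02]
```

View pics/b.png

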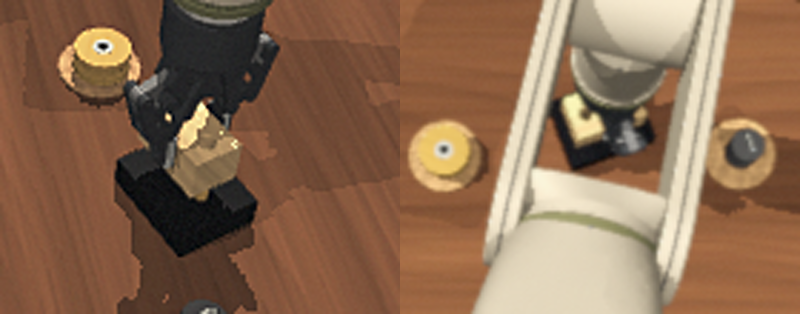

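The side crop shows the spacer hovering over the seat with a stud just peeking out below it at (200,195). The top crop shows its left socket at (587,113). I'll measure that socket in both views.

```bash
python3 - <<'E'
from meas import *
for n,u,v,z in(("top",345.5,144.5,97),("side",393,217,97)):
    D=np.load(n+"1.npz");p=D["p"];W=world(n,D["d"])
    g=cv2.cvtColor(p,cv2.COLOR_BGR2GRAY).astype(int)
    print(n);print(g[int(v)-7:int(v)+8,int(u)-8:int(u)+9]); 
    m=local(p,u,v,14)&(abs(W[...,2]-97)<4);w=W[m].astype(np.float32);print(len(w),w.mean(0),cv2.minAreaRect(w[:,:2]), "hole",ray(n,u,v,z))
    if n=="side":print(np.round(W[int(v)-7:int(v)+8,int(u)-8:int(u)+9,2]))
E
```

```text
top
[[ 95  96 101 106 129  95  79 126 151 175 163 134 114 102  98  93  88]
 [102 136 156 182 216 170  88  79 111 136 174 164 143 120 104  94  89]
 [160 220 233 237 236 203 130  60  71 107 120 148 178 162 142 119 104]
 [189 231 240 240 240 232 174  84  48  61  89 120 123 143 170 160 140]
 [188 229 238 239 239 235 199 125  58  39  47  68  90 122 116 105 115]
 [164 221 238 240 239 233 212 158  85  44  32  35  45  59  59  88  85]
 [153 200 231 239 236 211 164 122  90  59  46  38  35  34  35  43  44]
 [135 182 228 239 237 197 129  89  82  84 114 100  61  34  32  30  32]
 [ 95 160 221 236 234 196 127  78  78 116 196 186 126  58  33  34  35]
 [ 71 139 193 225 233 217 171 121 104 157 217 224 175  92  46  37  37]
 [ 49 111 160 217 233 233 224 204 188 212 226 226 192 123  55  44  37]
 [ 38  88 145 197 226 233 232 228 225 225 226 225 217 160  77  45  45]
 [ 28  58 133 185 220 228 228 226 226 224 225 226 225 184 107  53  40]
 [ 26  41  98 154 209 222 224 225 226 228 228 226 222 189 121  56  39]
 [ 30  38  87 143 186 217 227 228 227 225 220 197 179 141  90  55  42]]Traceback (most recent call last):
  File "<stdin>", line 6, in <module>
cv2.error: OpenCV(4.12.0) /io/opencv/modules/imgproc/src/convhull.cpp:143: error: (-215:Assertion failed) total >= 0 && (depth == CV_32F || depth == CV_32S) in function 'convexHull'
```

```bash
python3 - <<'E'
from meas import *
W=world("top",np.load("top1.npz")["d"]);print("z around",np.round(W[146:150,338:344,2]))
print("hole top",ray("top",344.3,144.8,97), ray("top",344.3,144.8,100))
D=np.load("side1.npz");p=D["p"];W=world("side",D["d"]);g=cv2.cvtColor(p,cv2.COLOR_BGR2GRAY).astype(int)
print(g[207:226,382:404]);print(np.round(W[207:226:2,382:404:2,2]))
E
```

```text
z around [[ 73. 101.  97. 100. 100.  29.]
 [ 70.  94.  99.  97. 100.  97.]
 [ 29.  78.  99.  96.  99.  99.]
 [ 27.  75.  97.  95.  99.  96.]]
hole top [630.80973354 -75.67251338  97.        ] [630.08525303 -75.50155631 100.        ]
[[ 34  37  45  43  29  27  43 225 249 248   8   7  23  35  30  31  31  36
   38  32  33  45]
 [ 39  45  42  35  33  25  93 248 246 234 188   3  22  28  35  29  23  27
   34  35  29  77]
 [ 45  44  39  35  24  38 195 229 223 228 238  83  11  27  31  29  28  53
   26  28  59  91]
 [ 41  44  33  33  21  83 236 222 218 226 239 114  98  10  24  34 106 128
   72  59  94  92]
 [ 43  37  21  11  27 191 228 238 220 225 121 116 125  99   7  17  59 120
   48  76  92  88]
 [ 43  30  71 126 228 231 223 217 221 230  99 119 123 126 101  10  42 119
   43  94  89  87]
 [ 30  39 197 226 220 218 223 220 223 235 106 118 123 124 124  63  63 114
   42  95  89  89]
 [ 23  82 237 223 213 211 219 233 234 119 112 117 119 121 123 121 120  89
   56  93  91  90]
 [ 36 186 228 220 215 212 216 112 129 109 112 117 118 119 119 115 118  89
   66  91  89  84]
 [ 79 223 217 216 218 218 222 
[... 781 characters left out ...]
08 111
  105 109 110 112]
 [ 96 121 113 108 129 146 140 140 141 150 158 160 135 108 105 104 105 113
  112 106 112 106]]
[[135. 146. 149. 144.  98.  99. 106. 107. 115. 119. 115.]
 [138. 142. 141.  99.  99.  97.  97. 106. 106. 110.  -1.]
 [134. 137. 135.  99.  97.  97.  99. 100. 106.  94.   1.]
 [126.  98.  97.  97.  98.  97.  99.  99.  97.  86.   1.]
 [118.  99.  98.  96.  96.  98.  97. 101.  97.   2.   0.]
 [ 98.  96.  97.  98.  98.  98.  97.  97.  97.  96.   3.]
 [ 96.  95. 100.  99.  93.  90.  92.  97.  96.  97. 821.]
 [ 97.  96.  97.  97.  85.  84.  87.  99.  96.  97.  98.]
 [ 90.  98.  98. 100.  98.  97.  97.  97.  97.  97.  92.]
 [ 86.  94.  97.  99.  96.  99.  99.  93.  91.  89.  82.]]
```

```bash
python3 - <<'E'
from meas import *
print("side hole2",ray("side",392.5,219.7,97.5),"stud2",ray("side",390,236.6,38.5))
# top-face centroid in side (front portion) : right-edge corners; stud positions per cam from first image
print("top stud1",ray("top",343.9,148.3,40.5),ray("top",356.5,143.7,40.5)); print(r.sense()["tool_pos"])
E
```

```text
side hole2 [ 644.57712235 -117.88230038   97.5       ] stud2 [ 645.62330669 -120.0228265    38.5       ]
top stud1 [633.27432733 -77.52826503  40.5       ] [ 647.84281931 -117.21548345   40.5       ]
[638.19019067 -96.48788611  66.75248919]
```

Call:
jog_arm([
  [[-2.5,1,5],[0,0,0]],
  [[-2.5,1,10],[0,0,0]],
  [[-2.5,1,13],[0,0,0]],
  [[-2.5,1,16],[0,0,0]],
  [[-2.5,1,18],[0,0,0]],
  [[-2.5,1,20],[0,0,0]],
  [[-2.5,1,20],[0,0,0]],
])

```text
time: 20.1
tool_pos: [640.1, -99.2, 46.1]
tcp_rot: [-180.0, -0.0, 110.0]
ft_force: [0.2, -0.1, -1.3]
finger_gap: 46.0
grip_force: 36.8
```

Call:
jog_arm([
  [[0,0,2],[0,0,0]],
  [[0,0,4],[0,0,0]],
  [[0,0,6],[0,0,0]],
  [[0,0,7.5],[0,0,0]],
  [[0,0,8.5],[0,0,0]],
  [[0,0,8.5],[0,0,0]],
])

```text
time: 20.7
tool_pos: [640.3, -99.3, 38.0]
tcp_rot: [-180.0, -0.0, 110.0]
ft_force: [0.0, 0.4, -2.1]
finger_gap: 45.3
grip_force: 36.8
```

Call:
jog_arm([
  [[0,0,0],[0,0,0]],
  [[0,0,0],[0,0,0]],
  [[0,0,0],[0,0,0]],
  [[0,0,-15],[0,0,0]],
  [[0,0,-50],[0,0,0]],
  [[0,0,-90],[0,0,0]],
  [[0,0,-90],[0,0,0.12]],
  [[0,0,-90],[0,0,0.24]],
  [[0,0,-90],[0,0,0.349]],
  [[0,0,-90],[0,0,0.349]],
], grip=75)

```text
time: 21.7
tool_pos: [640.7, -99.4, 129.5]
tcp_rot: [179.9, 0.0, 89.9]
ft_force: [0.2, -0.4, -0.2]
finger_gap: 75.1
grip_force: 0.0
```

Call:
jog_arm([
  [[395,-190,0],[0,0,0]],
  [[395,-190,0],[0,0,0]],
  [[395,-190,0],[0,0,0]],
  [[395,-190,0],[0,0,0]],
  [[395,-190,0],[0,0,0]],
  [[395,-190,0],[0,0,0]],
  [[395,-190,0],[0,0,0]],
  [[395,-190,0],[0,0,0]],
  [[395,-190,0],[0,0,0]],
  [[395,-190,0],[0,0,0]],
], grip=50)

```text
time: 22.7
tool_pos: [448.2, 299.8, 129.0]
tcp_rot: [180.0, -0.1, 90.5]
ft_force: [-0.1, -0.1, -0.7]
finger_gap: 50.1
grip_force: 0.0
```

```bash
python3 - <<'E'
from h import *
print(r.sense()["tool_pos"],r.sense()["tcp_rot"]);P=[]
for n in("side","top"):
    p,d=r.snapshot(n); W=world(n,d)
    for k,x,y,R,a,b in(("sp",640,-99,50,64,76),("wt",606,-256,28,52,60),("stem",449,296,25,48,66)):
        w=W[(np.hypot(W[...,0]-x,W[...,1]-y)<R)&(W[...,2]>a)&(W[...,2]<b)].astype(np.float32)
        if len(w)>4: print(n,k,len(w),np.round(cv2.minEnclosingCircle(w[:,:2])[0],1),cv2.minAreaRect(w[:,:2])[1:],np.round(w.mean(0),1),"std",w[:,2].std())
    P.append(cv2.resize(p[100:340,240:520] if n=="side" else p[100:240,200:480],(400,343) if n=="side" else (400,200)))
cv2.imwrite("pics/c.png",np.vstack(P))
E
```

```text
[448.16989536 299.80327953 128.97976483] [ 1.79985051e+02 -1.08530743e-01  9.04835359e+01]Traceback (most recent call last):
  File "<stdin>", line 7, in <module>
cv2.error: OpenCV(4.12.0) /io/opencv/modules/imgproc/src/shapedescr.cpp:201: error: (-215:Assertion failed) count >= 0 && (depth == CV_32F || depth == CV_32S) in function 'minEnclosingCircle'
```

```bash
cat > chk.py <<'E'
from h import *
import sys
print(r.sense()["tool_pos"],r.sense()["tcp_rot"]);P=[]
for n in("side","top"):
    p,d=r.snapshot(n); W=world(n,d)
    for k,x,y,R,a,b in(("sp",640,-99,50,64,76),("wt",606,-256,28,52,60),("stem0",449,296,25,48,66),("pul",606,76,34,27,33),("spout",602,258,30,54,75),("stem1",640,-99,25,115,136)):
        w=W[(np.hypot(W[...,0]-x,W[...,1]-y)<R)&(W[...,2]>a)&(W[...,2]<b)]
        if len(w)>4:
            f=w[:,:2].astype(np.float32); print(n,k,len(w),np.round(cv2.minEnclosingCircle(f)[0],1),np.round(cv2.minAreaRect(f)[1],1),np.round(w.mean(0),1),"std",w[:,2].std().round(1))
    P.append(cv2.resize(p[100:340,240:520] if n=="side" else p[100:240,200:480],(400,343) if n=="side" else (400,200)))
cv2.imwrite(sys.argv[1],np.vstack(P))
E
python3 chk.py pics/c.png
```

```text
[449.30583776 297.79970403 128.82616443] [ 1.79960391e+02 -3.23162311e-02  9.04179005e+01]
side sp 491 [ 640.  -100.7] [49.3 77.4] [ 639.1 -102.8   70. ] std 2.0
side wt 192 [ 605.3 -255.5] [36.9 34.5] [ 605.1 -257.7   56.3] std 1.7
side stem0 36 [448.3 295.3] [19.1 15.5] [447.8 293.1  56.9] std 4.3
side pul 216 [605.9  75.8] [53.3 54.6] [605.9  74.5  30.3] std 1.4
side spout 12 [601.7 257.1] [8.2 6.2] [602.  257.   61.3] std 3.7
top sp 342 [641.5 -98.6] [46.9 76.7] [640.9 -98.4  70.4] std 2.2
top wt 99 [ 607.5 -254.7] [34.5 35.3] [ 606.8 -253.5   55.9] std 2.1
top stem0 30 [449.3 298.2] [16.5 14.9] [449.7 296.6  60.4] std 2.5
top pul 198 [607.1  77.2] [53.6 51.8] [607.4  77.2  30.3] std 1.6
top spout 14 [605.2 259.4] [10.  14.5] [603.9 260.2  58.6] std 3.3
```

View pics/c.png

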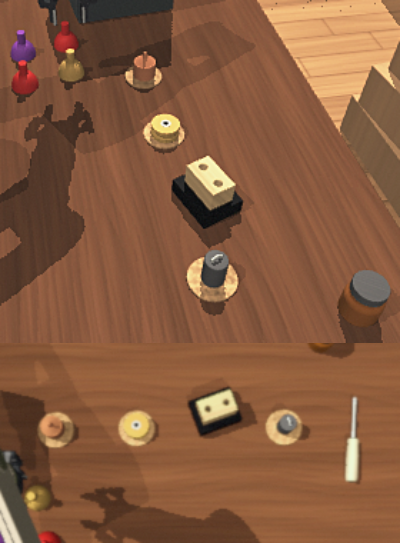

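The crops show the spacer flat on the seat (top at z = 70, both sockets clear) and the can, pulley and weight on their mats. Now the bell.

Call:
jog_arm([
  [[-0.5,0,40],[0,0,0]],
  [[-0.5,0,70],[0,0,0]],
  [[-0.5,0,88],[0,0,0]],
  [[-0.5,0,95],[0,0,0]],
  [[-0.5,0,95],[0,0,0]],
  [[-0.5,0,95],[0,0,0]],
])

```text
time: 23.45
tool_pos: [451.5, 295.0, 34.3]
tcp_rot: [179.9, -0.0, 90.0]
ft_force: [0.2, 0.6, 0.8]
finger_gap: 50.2
grip_force: 0.0
```

Call:
jog_arm([
  [[0,0,0],[0,0,0]],
  [[0,0,0],[0,0,0]],
  [[0,0,0],[0,0,0]],
  [[0,0,0],[0,0,0]],
  [[0,0,0],[0,0,0]],
  [[0,0,0],[0,0,0]],
  [[0,0,0],[0,0,0]],
], grip=8, force=45)

```text
time: 24.15
tool_pos: [451.0, 295.6, 34.3]
tcp_rot: [179.9, -0.0, 90.0]
ft_force: [-1.7, -1.1, 6.3]
finger_gap: 16.6
grip_force: 44.0
```

Call:
jog_arm([
  [[0,0,-45],[0,0,0]],
  [[0,0,-90],[0,0,0]],
  [[-20,10,-110],[0,0,0]],
  [[-56,27,-110],[0,0,0]],
  [[-97,46,-110],[0,0,0]],
  [[-138,66,-110],[0,0,0]],
  [[-179,86,-110],[0,0,0]],
  [[-220,105,-110],[0,0,0]],
  [[-261,125,-110],[0,0,0]],
  [[-302,144,-110],[0,0,0]],
])

```text
time: 25.15
tool_pos: [594.6, -8.5, 142.8]
tcp_rot: [-180.0, -0.0, 90.0]
ft_force: [0.9, 0.3, -2.4]
finger_gap: 16.6
grip_force: 45.0
```

Call:
jog_arm([
  [[-40,19,0],[0,0,0]],
  [[-70,34,0],[0,0,0]],
  [[-88,42,0],[0,0,0]],
  [[-94,45,0],[0,0,0]],
  [[-94,45,10],[0,0,0]],
  [[-94,45,15],[0,0,0]],
  [[-94,45,15],[0,0,0]],
])

```text
time: 25.85
tool_pos: [637.8, -99.1, 125.9]
tcp_rot: [-179.8, -0.1, 90.1]
ft_force: [0.4, -0.1, -3.0]
finger_gap: 16.8
grip_force: 44.8
```

```bash
python3 -c "
from bench import r
for i in range(2): s=r.sense();print(s['tool_pos'],s['tcp_rot'],s['finger_gap'])"
```

```text
[637.75037156 -99.08063371 125.86907795] [-1.79803277e+02 -6.53505678e-02  9.00791657e+01] 16.753251294122673
[637.75037156 -99.08063371 125.86907795] [-1.79803277e+02 -6.53505678e-02  9.00791657e+01] 16.753251294122673
```

Call:
jog_arm([
  [[-0.5,1,8],[0,0,0]],
  [[-0.5,1,14],[0,0,0]],
  [[-0.5,1,18],[0,0,0]],
  [[-0.5,1,19.5],[0,0,0]],
  [[-0.5,1,19.5],[0,0,0]],
  [[-0.5,1,19.5],[0,0,0]],
])

```text
time: 26.45
tool_pos: [640.5, -101.4, 108.8]
tcp_rot: [180.0, 0.0, 90.0]
ft_force: [0.4, 0.0, -2.0]
finger_gap: 16.7
grip_force: 44.8
```

Call:
jog_arm([
  [[1,0,1.5],[0,0,0]],
  [[1,0,3],[0,0,0]],
  [[1,0,4],[0,0,0]],
  [[1,0,4],[0,0,0]],
  [[1,0,4],[0,0,0]],
])

```text
time: 26.95
tool_pos: [640.3, -100.3, 104.5]
tcp_rot: [180.0, -0.0, 90.0]
ft_force: [0.6, -0.4, -3.2]
finger_gap: 16.4
grip_force: 44.9
```

Released height is within about 0.5 mm of contact. I'll open, retract up and back, and check.

Call:
jog_arm([
  [[0,0,0],[0,0,0]],
  [[0,0,0],[0,0,0]],
  [[0,0,0],[0,0,0]],
  [[0,0,0],[0,0,0]],
  [[0,0,-15],[0,0,0]],
  [[0,0,-50],[0,0,0]],
  [[0,0,-90],[0,0,0]],
  [[0,0,-90],[0,0,0]],
  [[0,-40,-90],[0,0,0]],
  [[0,-80,-90],[0,0,0]],
], grip=50)

```text
time: 27.95
tool_pos: [559.9, -100.3, 194.8]
tcp_rot: [180.0, 0.0, 90.0]
ft_force: [-0.5, -1.5, 1.2]
finger_gap: 49.9
grip_force: 0.0
```

Call:
jog_arm([
  [[-50,-35,0],[0,0,0]],
  [[-100,-70,0],[0,0,0]],
  [[-150,-100,0],[0,0,0]],
  [[-200,-120,0],[0,0,0]],
  [[-250,-135,0],[0,0,0]],
  [[-290,-150,0],[0,0,0]],
  [[-330,-170,0],[0,0,0]],
  [[-350,-180,0],[0,0,0]],
  [[-350,-180,0],[0,0,0]],
])

```text
time: 28.85
tool_pos: [377.2, -455.2, 195.5]
tcp_rot: [-180.0, 0.2, 89.7]
ft_force: [-0.1, 0.8, 0.4]
finger_gap: 50.0
grip_force: 0.0
```

```bash
python3 chk.py pics/d.png
```

```text
[ 377.21584664 -455.20036177  195.49897735] [-1.79980477e+02  1.56093591e-01  8.96962732e+01]
side sp 211 [639.9 -99.9] [49.9 78.8] [ 637.7 -117.    70.3] std 2.7
side wt 195 [ 605.9 -255.5] [36.7 34.7] [ 605.1 -257.8   56.3] std 1.7
side stem1 68 [ 637.9 -100.5] [15.2 18.6] [ 638.4 -102.1  126.8] std 5.0
top sp 139 [640.3 -98.8] [50.8 75.9] [637.8 -97.9  70.8] std 2.5
top wt 94 [ 607.2 -253.2] [34.3 37. ] [ 606.6 -252.8   56.2] std 2.1
top pul 187 [607.8  77.4] [52.1 50.8] [606.8  76.6  30.3] std 1.6
top spout 12 [604.4 261. ] [8.8 9.8] [603.1 260.5  59.4] std 3.9
top stem1 37 [641.3 -98.2] [16.  14.7] [640.3 -97.7 129.3] std 4.2
```

View pics/d.png

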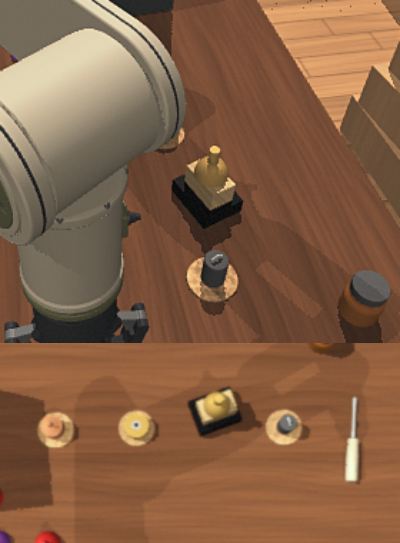

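The bell stands upright on the spacer, with its stem about 1 mm from the spacer's middle. All three parts are on their mats and the screwdriver hasn't moved. Handing in.

```bash
python3 -c "
from bench import r
print(r.hand_in())"
```

```text
the job is handed in; nothing more can be done
None
```

I handed the job in at about 29 s of the 131 s allowed: oil can, pulley and weight are on the left, middle and right mats, the spacer is flat over both studs with the bell centred on top, and the screwdriver was not touched; the hand-in returned no verdict.

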